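Clamp a moulded housing in the assembly fixture with its click-limiting knob

ROBOT

A 7-joint arm with a two-finger parallel gripper is mounted at the origin on the work surface. World frame = base frame: x ahead of the robot, y to its left, z up, the work surface at z = 0. Lengths are in m, angles in rad, forces in N, time in s.
With the tool pointing down it reaches from about 0.425 to 0.925 m from the base axis. Payload 6.8 kg.
Tool frame: the origin (TCP) lies midway between the tips of the shut fingers; the grasp point (between the pads) lies 19 mm behind it; z points along the fingers, y is the line along which they close (so a half turn about z gives the same grasp; the last joint's range is limited). The gripper opens to 85 mm and grips with 20 to 120 N. Pads are 22 mm wide; open, the fingers measure 114 mm over their backs; the gripper's body (76 mm by 85 mm) begins 54 mm behind the grasp point. The pads swing forward as they close: fully open they stand 13 mm farther back than shut.
Start: joints at [1.177, 0.477, 0.022, 1.555, -0.011, 1.109, -0.083], TCP at [0.19, -0.648, 0.231] pointing down, gripper open.
Joint ranges: [-2.96, 2.96], [-0.34, 2.1], [-1.41, 1.46], [0.24, 2.44], [-1.37, 4.51], [0.17, 1.92], [-2.96, 2.96]. Speed limits (rad/s): [2.39, 2.39, 3.14, 3.14, 3.14, 3.14, 3.14].

INTERFACE

Orientations are given as [roll, pitch, yaw] about the fixed x, y, z axes, in that order (R = Rz(yaw) Ry(pitch) Rx(roll)).
In Python, from rig import * gives the robot as it stands. The module is installed in compiled form; this text tells all that it offers.
- The arm moves only by the shell command python3 -m crank 'ROWS' [FORCE]. ROWS is JSON, a list that holds one entry, the list of rows, each a list of 7 numbers: the shift along the tool's x, y, z in cm, then the turn, a rotation vector about the tool's x, y, z in rad, then the closure, from 0 (fully open) to 1 (shut). In form: [[[x, y, z, wx, wy, wz, gripper], ...]]. A call has 1 to 20 rows; each row is the pose to reach, as a shift and turn from the pose commanded when the call began, along the tool's axes at that moment; what a row does not reach only later rows make up. A row lasts 1/12 s, in which the tool goes at most 41.7 mm and 7.16 degrees, less where a joint would pass 70% of its speed; a pose out of reach is approached as far as the arm can. A call with a gripper value outside its range is refused whole. The fingers move at their own pace and stop on an object; FORCE is the grip in N (left out, the last holds). Time passes only in rows, so rows that repeat a pose let the fingers close. It gives the time, the measured TCP pose, the force, the opening and the grip force at its end, in the units of the state.
- state(): the state, without advancing time (a new reading comes with each control period).
- snapshot(name): name is "scene" or "top" or "wrist"; returns a dict with "pixels" (400x640x3 uint8, blue, green, red), "depth" (400x640 float32, m along the optical axis (not along the pixel's ray), 0 where there is no reading), "fx", "fy", "cx", "cy" (pixels), "k1" (the pictures are not rectified: a ray, as slopes to the right and down, at radius r is drawn at 1 + k1 r^2 times it, then the intrinsics apply), "rvec" (rotation vector, rad) and "tvec" (3), from world to camera coordinates, as OpenCV has them; the wrist camera has in their place "mount" (4x4, takes a point from camera to tool coordinates, whose origin is the TCP and whose axes are the flange's). Camera axes: x right, y down, z forward; pixel columns grow to the right and rows downward; lengths in m; the calibration is good to about 2 mm. A picture is of the moment at which its call begins: read the wrist's pose just before it.
- finish_job(): hands the job in; it is judged then, once.
The state is a dict: "clock": time; "joint_pos": joint angles; "qd": joint speeds; "joint_efforts": joint torques, N m; "tcp_pos": TCP position; "ee_rot": TCP orientation; "ft_force": force on the tool from outside, world axes, zero at the start; "ft_torque": the same for the moment, N m; "gripper_width": opening from 0.0 (shut) to 1.0 (fully open); "grip_force": force on a finger pad.
Only numpy, scipy, OpenCV 4.12 (cv2) and the standard library are available. Lean on these libraries where they do the work, as an engineer would, in place of code of your own. Each camera call takes 0.05 s, during which the arm holds its last target. There are 200 camera calls.

TASK

Take the red housing with the narrow neck out of the grey tray and lay it flat in the clamping fixture, its wide end up against the end stop and its neck sticking out of the open side. Then turn the fixture's black knob clockwise until its clutch slips and clicks, and stop: at least one click, at most three. Leave the housing clamped, let go of everything, and leave all the other things where they stand.

Things in the scene. Friction and masses are not known exactly. Their poses are not given: they have to be found in the camera images.
- housing: Red moulded housing to clamp, 115 long (its x) x 36 x 40 high, flat sides, about 0.16 kg. Origin: centre of the underside, z up. Wide end (70 long, 36 wide) at +x with one black dot on top; narrow neck (45 long, 28 wide) at -x; the step is at x = -12.5. Starts in a tray slot, neck inside, 45 of the wide end out. In the fixture the wide end is between the jaws: set it down and retake it by the neck.
- housing_foot (a point): Centre of the lower edge of the housing's wide end face (57.5 from its origin along its x).
- tray: Grey carrier tray, fixed, 135 (x) x 220 (y), 42 high. Origin: centre of its underside. Floor 6 thick. Three slots along its x at y = -75, 0 and +75, each 40 wide, between ribs that reach from x = -12.5 to 62.5 (35 wide between slots); the pieces stick out toward -x; a wall closes it at +x.
- plain: Bystander in the tray: red block 115 x 36 x 40 of one width all along, two black dots on top. Origin: centre of the underside.
- stepped: Bystander in the tray: red block 115 x 36, 40 high but only 22 high over the last 40 at +x (the end that sticks out). Origin: centre of the underside.
- fixture: Clamping fixture, fixed. Base 108 (x, -55 to 53) x 220 (y) x 12. Origin: centre of its underside. Nest floor at z = 20, x -55 to 25. Jaws: x -35 to 25. Fixed jaw: face at y = -60, top at z = 52. End stop: face at x = 25, top at z = 44. Moving jaw, same height, closes toward -y. Open toward -x, where the housing's neck juts out. Gear case with knob: 70 x 70, centre x = 0, y = 75.
- nest (a point): Point on the nest floor at the foot of the end stop (fixture x = 25, y = -42, z = 20): where the housing's foot point belongs once clamped, the housing's x along the fixture's x (its origin then at fixture x = -32.5, y = -42, z = 20). Axes as the fixture's.
- jaw (a joint): Travel of the moving jaw toward the fixed jaw, m. The opening is 50 mm minus this; it meets the 36 mm wide housing lying at the fixed jaw at 0.014. Geared to the knob, 6 mm per radian clockwise while the clutch does not slip. Holds itself. Its face is a stiffly sprung pad (8 N/mm), so the jaw runs on about 2 mm while it tightens.
- knob_grip (a point): Centre of the knob's grip on its vertical axis, 68 above the bench. Black upright bar 54 long (point x) x 16 thick (point y), 52 to 84 above the bench, over an aluminium disc (diameter 66, top at 46) with a black mark; both turn together until the clutch slips. Clockwise from above closes. Turning takes 0.1 N m until the jaw is tight; then it tightens over 0.3 rad and slips at 0.2 N m.
- knob (a joint): Slip of the clutch: angle of the knob relative to its disc, rad, 0 at the start, growing clockwise seen from above. It stays near 0 until the clutch slips (under 0.1 while the jaw tightens), then grows with the knob; the detents click every 0.524 (30 degrees), so one, two and three clicks are 0.52, 1.05 and 1.57.
- bottle: Bystander: white plastic bottle, diameter 48, 100 high. Origin: centre of the underside.
- jar: Bystander: grey jar, diameter 60, 65 high. Origin: centre of the underside.
- cup: Bystander: red open cup, diameter 54, 55 high. Origin: centre of the underside.
- screwdriver: Bystander: screwdriver 200 long lying along its x. Origin near its middle.
- wrench: Bystander: wrench 180 long lying along its x. Origin near its middle.
- hammer: Bystander: hammer 240 long lying along its x, behind the work. Origin near its middle.
- spool: Bystander: grey plastic spool, diameter 56, 50 high, standing. Origin: centre of the underside.
Things that resemble listed ones, but are neither listed nor needed, are in the scene too. Leave any purple look-alike of the housing alone. Leave any purple look-alike of the fixture alone.

How it is judged:
On the way, in this order (a step that is already met when the one before it is completed fails the run):
1. the housing lies flat between the open jaws, wide end at the end stop (x of housing_foot in the frame of fixture between 0.019 and 0.028 m and z of housing in the frame of fixture between 0.017 and 0.024 m and angle between housing's own z axis and vertical below 0.08 rad and y of housing in the frame of fixture between -0.046 and -0.024 m and angle between the x axis of housing and the x axis of fixture, either way round below 0.2 rad and value of joint knob below 0.3 rad), for 0.2 s.
2. the jaw grips the housing and the clutch has clicked (x of housing_foot in the frame of fixture between 0.019 and 0.028 m and z of housing in the frame of fixture between 0.017 and 0.024 m and angle between housing's own z axis and vertical below 0.08 rad and y of housing in the frame of fixture between -0.046 and -0.038 m and angle between the x axis of housing and the x axis of fixture, either way round below 0.06 rad and contact force between jaw and housing above 6 N and value of joint knob above 0.4 rad), for 0.2 s.
At the end, for the whole second after the job is handed in: The housing lies flat on the nest floor, clamped between the jaws with more than 6 N, its wide end within about 5 mm of the end stop and square to the jaws (within 3 degrees); the clutch has slipped by at least one click and at most three; nothing is held (all of step 2 and value of joint knob below 1.8 rad and linear speed of housing below 0.02 m/s); the robot touches nothing.
It fails at once if the clutch is clicked on past the third click (value of joint knob above 1.8 rad).
It fails at once if another thing is shifted by more than 30 mm or knocked over (distance of any of plain, stepped, bottle, jar, cup, screwdriver, wrench, hammer, spool from where it was at the start of the episode above 0.03 m or angle between any of bottle, jar, cup's own z axis and vertical above 0.5 rad).
It also fails if it takes over 72 s, if anything falls off the work surface, if the arm or the gripper's body presses on something with over 40 N, if the wrist force passes 120 N, or if a joint passes its speed limit or range.

## Working session

There is one attempt and no reset: what is moved stays moved. The work goes in short steps, Python scripts to look and compute and a shell command to move; the robot and the scene stay as the last step left them, time stands still between calls to the robot, and variables do not carry over. Pictures are saved under pics/ and viewed, at most 10 in all, crops included, and the job is handed in when it is done.

```bash
mkdir -p pics
cat > h.py <<'E'
from rig import *
import numpy as np, cv2
from scipy.spatial.transform import Rotation as R
def cam(s):
    if 'rvec' in s:
        Rm=cv2.Rodrigues(np.array(s['rvec'],float))[0]; t=np.array(s['tvec'],float).ravel()
        return Rm.T, -Rm.T@t
    st=s['st']; T=np.array(s['mount']); Rt=R.from_euler('xyz',st['ee_rot']).as_matrix()
    return Rt@T[:3,:3], Rt@T[:3,3]+np.array(st['tcp_pos'])
def snap(n):
    st=state(); s=snapshot(n); s['st']=st; return s
def slopes(s,uv):
    uv=np.atleast_2d(np.array(uv,float)); d=(uv-[s['cx'],s['cy']])/[s['fx'],s['fy']]; x=d.copy()
    for _ in range(20): x=d/(1+s['k1']*(x**2).sum(1,keepdims=True))
    return np.c_[x,np.ones(len(x))]
def on_plane(s,uv,z):
    A,c=cam(s); d=slopes(s,uv)@A.T
    return c+d*((z-c[2])/d[:,2:3])
def at_depth(s,uv):
    A,c=cam(s); uv=np.atleast_2d(uv); z=np.array([s['depth'][int(v),int(u)] for u,v in uv])
    return c+(slopes(s,uv)*z[:,None])@A.T
E
python3 - <<'E'
from h import *
for n in ['scene','top']:
    s=snap(n); cv2.imwrite(f'pics/{n}0.png',s['pixels']); A,c=cam(s); print(n,c,A[:,2],s['fx'],s['k1'])
print(state())
E
```

```text
scene [0.9872004  0.43994512 1.12612918] [-0.36250583 -0.35972499 -0.85976012] 420.4575154520148 -0.07499309950563432
top [0.28072695 0.01702366 1.46451364] [ 0.18917115 -0.02031274 -0.98173401] 507.7502636330818 -0.13618739977584016
{'clock': 0.1, 'joint_pos': array([ 1.17691395,  0.47772316,  0.02232443,  1.55628246, -0.01147418,
        1.10932902, -0.0831151 ]), 'qd': array([ 7.93940086e-04, -1.51398104e-03, -3.47652466e-04, -4.03129529e-03,
       -6.76204038e-04,  2.69073657e-05,  6.76125884e-04]), 'joint_efforts': array([ 4.17096686e-03, -5.97762823e+01,  1.61347635e+00, -2.81958854e+01,
        1.27774570e-02,  4.97125482e-03,  1.44428947e-05]), 'tcp_pos': array([ 0.19014058, -0.64713745,  0.23044838]), 'ee_rot': array([-3.13998407e+00,  1.31486492e-04,  2.85815832e-01]), 'ft_force': array([-0.33004678,  0.68117642, -0.37058366]), 'ft_torque': array([-0.05913707,  0.01609733, -0.00714415]), 'grip_force': 0.0, 'gripper_width': 0.9998522645734846}
```

View pics/top0.png

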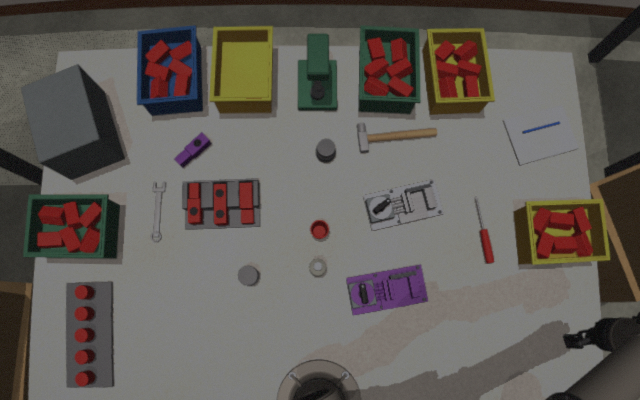

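View pics/scene0.png

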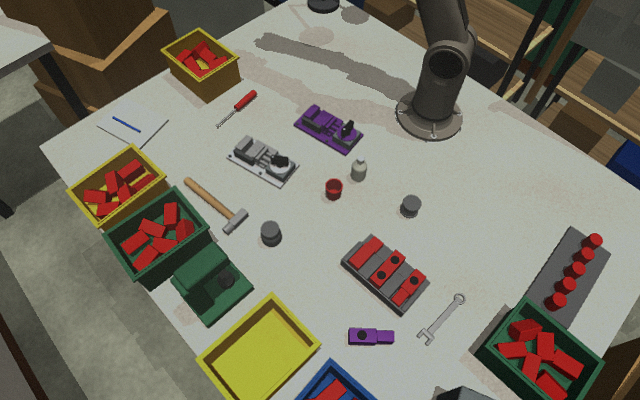

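The top view shows the grey tray at about (221,203) with three red pieces, the grey fixture at about (402,204), and the purple look-alikes at (387,289) and (192,149). I'll enlarge the tray and the fixture.

Run:
```python
import cv2,numpy as np
a=cv2.imread('pics/top0.png')
t=a[170:240,170:270]; f=a[170:240,355:455]
cv2.imwrite('pics/crop0.png',np.vstack([cv2.resize(np.clip(x*1.6,0,255).astype('u1'),None,fx=4.2,fy=4.2,interpolation=2) for x in (t,f)]))
```

```text
(no output)
```

View pics/crop0.png

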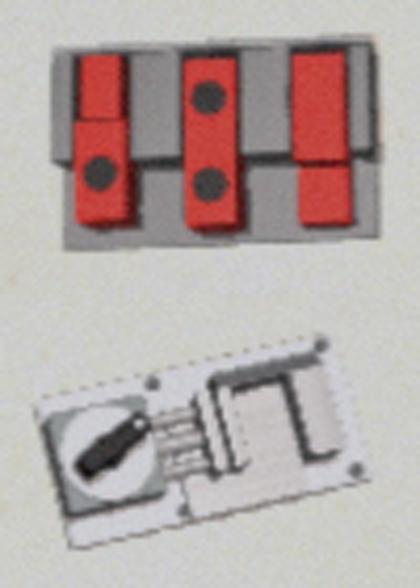

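Crop: the housing is in the left slot with its single dot at about px (194,203), and its neck points to +x world. The fixture's open side faces the robot. The knob bar is at about px (381,208).

Run:
```python
from h import *
s=snap('top')
np.set_printoptions(precision=4,suppress=True)
# fixture base corners z=.012
c=np.array([(36,402),(325,335),(372,478),(70,548)]);px=np.c_[355+c[:,0]/4.2,170+(c[:,1]-294)/4.2]
P=on_plane(s,px,.012);print(P,P.mean(0)); print(np.linalg.norm(np.diff(P,axis=0),axis=1))
d=P[1]-P[0]+P[2]-P[3];print('fix yaw',np.degrees(np.arctan2(d[1],d[0]))+90)
k=on_plane(s,[(355+112/4.2,170+(444-294)/4.2)],.084);print('knob',k)
h=s['pixels'][...,::-1].astype(int)
hsv=cv2.cvtColor(s['pixels'],cv2.COLOR_BGR2HSV)
m=(((hsv[...,0]<8)|(hsv[...,0]>172))&(hsv[...,1]>140)&(hsv[...,2]>70)).astype('u1')
m=cv2.morphologyEx(m,cv2.MORPH_CLOSE,np.ones((7,7)))
for ct in cv2.findContours(m,0,2)[0]:
    r=cv2.minAreaRect(ct)
    if 175<r[0][0]<270 and 170<r[0][1]<240:
        b=cv2.boxPoints(r);Q=on_plane(s,b,.046);print(r,Q[:,:2].tolist(),Q.mean(0))
dot=on_plane(s,[(170+100/4.2,170+173/4.2)],.046);print('dot',dot)
for n,p in dict(spool=(326,150),cup=(319,230),bottle=(317,267),jar=(249,275),wr1=(157,235),pur=(350,290)).items(): print(n,on_plane(s,[p],.05))
```

```text
[[ 0.5835 -0.1354  0.012 ]
 [ 0.6315 -0.3422  0.012 ]
 [ 0.5286 -0.3707  0.012 ]
 [ 0.4807 -0.1566  0.012 ]] [ 0.5561 -0.2512  0.012 ]
[0.2123 0.1067 0.2193]
fix yaw 12.847272007324662
knob [[ 0.54   -0.1777  0.084 ]]
((220.0, 203.5), (39.0, 12.0), 90.0) [[0.612160797849489, 0.29730359959937946], [0.6120004119402315, 0.2625781723025506], [0.4987995327391438, 0.25930992522067836], [0.4988611460720115, 0.293520956950864]] [0.5555 0.2782 0.046 ]
((193.77821350097656, 202.54864501953125), (12.725170135498047, 39.42308044433594), 3.5763344764709473) [[0.502344425029482, 0.37338837534568414], [0.6170341513493647, 0.37125386739533384], [0.6144899460318145, 0.3341016045917517], [0.5000194777639104, 0.3367772149904847]] [0.5585 0.3539 0.046 ]
((246.02938842773438, 202.38235473632812), (40.18896484375, 12.885013580322266), 85.60128784179688) [[0.6152633240102092, 0.2278545358616145], [0.6180232145543314, 0.19091831542458393], [0.5016985595593872, 0.17989830135560134], [0.4989614559346644, 0.21626767217327345]] [0.5585 0.2037 0.046 ]
dot [[0.533  0.3527 0.046 ]]
spool [[ 0.7114 -0.0253  0.05  ]]
cup [[ 0.4775 -0.0036  0.05  ]]
bottle [[0.3738 0.0025 0.05  ]]
jar [[0.3523 0.1911 0.05  ]]
wr1 [[0.4641 0.4549 0.05  ]]
pur [[ 0.3098 -0.0883  0.05  ]]
```

```bash
cat >> h.py <<'E'
def go(p,yaw_deg,st=None):
    "row (cm, rotvec) from the present pose to tcp p, tool down, at world yaw (deg)"
    st=st or state(); Rc=R.from_euler('xyz',st['ee_rot'])
    t=Rc.inv()*R.from_euler('xyz',[np.pi,0,np.radians(yaw_deg)])
    print(np.round(Rc.inv().apply(np.array(p)-st['tcp_pos'])*100,2), np.round(t.as_rotvec(),3))
E
python3 - <<'E'
from h import *
s=snap('wrist');print(np.round(s['mount'],3),s['fx'])
go([.50,-.15,.25],15);go([.52,.354,.22],0)
E
```

```text
[[-0.    -0.949 -0.314  0.081]
 [ 1.    -0.     0.    -0.001]
 [-0.    -0.314  0.949 -0.142]
 [ 0.     0.     0.     1.   ]] 357.4978175796521
[ 43.74 -38.98  -1.89] [-0.001  0.     0.024]
[ 59.87 -86.77   1.16] [-0.001  0.     0.286]
```

```bash
python3 -m crank '[[[43,-39,-2,0,0,0.02,0.4],[43,-39,-2,0,0,0.02,0.4],[43,-39,-2,0,0,0.02,0.4],[43,-39,-2,0,0,0.02,0.4],[43,-39,-2,0,0,0.02,0.4],[43,-39,-2,0,0,0.02,0.4],[43,-39,-2,0,0,0.02,0.4],[43,-39,-2,0,0,0.02,0.4],[43,-39,-2,0,0,0.02,0.4],[43,-39,-2,0,0,0.02,0.4],[60,-87,1,0,0,0.28,0.4],[60,-87,1,0,0,0.28,0.4],[60,-87,1,0,0,0.28,0.4],[60,-87,1,0,0,0.28,0.4],[60,-87,1,0,0,0.28,0.4],[60,-87,1,0,0,0.28,0.4],[60,-87,1,0,0,0.28,0.4],[60,-87,1,0,0,0.28,0.4],[60,-87,1,0,0,0.28,0.4],[60,-87,1,0,0,0.28,0.4]]]'
```

```text
clock: 1.87
tcp_pos: [0.4775, 0.1103, 0.2307]
ee_rot: [3.141, -0.001, 0.005]
ft_force: [0.3, -0.4, 0.1]
gripper_width: 0.6
grip_force: 0.0
```

```bash
python3 -m crank '[[[4,-24.4,1,0,0,0,0.4],[4,-24.4,1,0,0,0,0.4],[4,-24.4,1,0,0,0,0.4],[4,-24.4,1,0,0,0,0.4],[4,-24.4,1,0,0,0,0.4],[4,-24.4,1,0,0,0,0.4],[4,-24.4,1,0,0,0,0.4],[4,-24.4,1,0,0,0,0.4],[4,-24.4,1,0,0,0,0.4],[4,-24.4,1,0,0,0,0.4]]]'
python3 - <<'E'
from h import *
s=snap('wrist'); cv2.imwrite('pics/w1.png',s['pixels'])
np.set_printoptions(precision=4,suppress=True)
print(s['st']['tcp_pos'],s['st']['ee_rot'],s['st']['joint_pos'])
hsv=cv2.cvtColor(s['pixels'],cv2.COLOR_BGR2HSV)
m=(((hsv[...,0]<8)|(hsv[...,0]>172))&(hsv[...,1]>140)&(hsv[...,2]>50)).astype('u1')
v,u=np.nonzero(m); ok=s['depth'][v,u]>0;v,u=v[ok],u[ok]
A,c=cam(s);P=c+(slopes(s,np.c_[u,v])*s['depth'][v,u][:,None])@A.T
ok=(abs(P[:,2]-.046)<.006)&(P[:,1]>.315)&(P[:,1]<.39);P=P[ok];print(len(P),np.median(P[:,2]))
print(P[:,0].min(),P[:,0].max())
for lo,hi in [(.505,.525),(.525,.545),(.545,.565),(.58,.61)]:
    q=P[(P[:,0]>lo)&(P[:,0]<hi),1];print(lo,hi,np.percentile(q,[1,99]) if len(q) else None)
E
```

```text
clock: 2.7
tcp_pos: [0.5166, 0.3509, 0.2204]
ee_rot: [3.14, -0.0, 0.004]
ft_force: [-0.3, -0.1, -0.8]
gripper_width: 0.597
grip_force: 0.0
[0.5166 0.3509 0.2204] [ 3.1402 -0.      0.0039] [-0.3109  0.4556 -0.5218  1.6649  0.2512  1.0892 -2.473 ]
4370 0.04500945379297358
0.500000179913487 0.6151091437395113
0.505 0.525 [0.3368 0.3717]
0.525 0.545 [0.337 0.373]
0.545 0.565 [0.3383 0.3734]
0.58 0.61 [0.3432 0.3711]
```

View pics/w1.png

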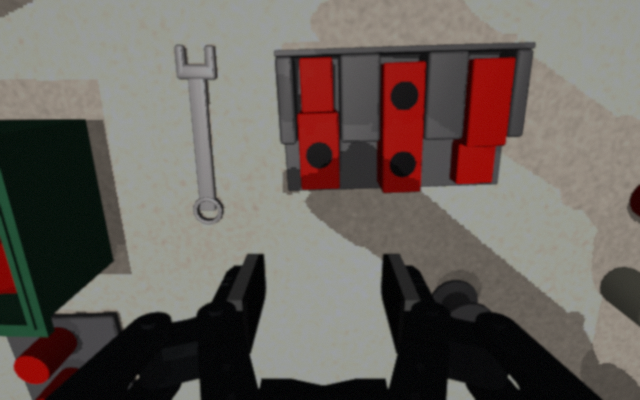

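Wrist view: the housing's dot is at about (320,153), its rim is between x 300 and 338, and the fingers straddle it evenly. Lowering and gripping.

```bash
python3 -m crank '[[[0.4,-0.4,15,0,0,-0.03,0.4],[0.4,-0.4,15,0,0,-0.03,0.4],[0.4,-0.4,15,0,0,-0.03,0.4],[0.4,-0.4,15,0,0,-0.03,0.4],[0.4,-0.4,18,0,0,-0.03,0.4],[0.4,-0.4,20.6,0,0,-0.03,0.4],[0.4,-0.4,20.6,0,0,-0.03,0.4],[0.4,-0.4,20.6,0,0,-0.03,0.4],[0.4,-0.4,20.6,0,0,-0.03,1],[0.4,-0.4,20.6,0,0,-0.03,1],[0.4,-0.4,20.6,0,0,-0.03,1],[0.4,-0.4,20.6,0,0,-0.03,1],[0.4,-0.4,20.6,0,0,-0.03,1],[0.4,-0.4,20.6,0,0,-0.03,1]]]' 40
```

```text
clock: 3.92
tcp_pos: [0.5215, 0.3566, 0.0169]
ee_rot: [-3.141, -0.003, 0.035]
ft_force: [-0.5, -3.3, 7.2]
gripper_width: 0.415
grip_force: 41.7
```

```bash
python3 -m crank '[[[0,0,-2,0,0,0,1],[0,0,-5,0,0,0,1],[0,0,-9,0,0,0,1],[0,0,-13,0,0,0,1],[0,0,-15,0,0,0,1],[7,27,-15,0,0,-1.6,1],[7,27,-15,0,0,-1.6,1],[7,27,-15,0,0,-1.6,1],[7,27,-15,0,0,-1.6,1],[7,27,-15,0,0,-1.6,1],[7,27,-15,0,0,-1.6,1],[7,27,-15,0,0,-1.6,1],[7,27,-15,0,0,-1.6,1],[7,27,-15,0,0,-1.6,1],[7,27,-15,0,0,-1.6,1],[7,27,-15,0,0,-1.6,1],[7,27,-15,0,0,-1.6,1],[7,27,-15,0,0,-1.6,1],[7,27,-15,0,0,-1.6,1],[7,27,-15,0,0,-1.6,1]]]'
python3 - <<'E'
from h import *
print(state()['joint_pos'])
go([.635,.09,.10],192.8)
E
```

```text
clock: 5.58
tcp_pos: [0.6, 0.0893, 0.1652]
ee_rot: [3.141, -0.0, 1.633]
ft_force: [0.2, 0.0, -0.3]
gripper_width: 0.413
grip_force: 40.6
[ 0.35682723  0.57049139 -0.8347957   1.74665227  0.48240813  1.04135538
 -0.58825722]
[-0.15  3.49  6.53] [ 1.000e-03  1.000e-03 -1.732e+00]
```

```bash
python3 -m crank '[[[-0.2,3.5,8,0,0,-1.73,1],[-0.2,3.5,8,0,0,-1.73,1],[-0.2,3.5,8,0,0,-1.73,1],[-0.2,3.5,8,0,0,-1.73,1],[-0.2,3.5,8,0,0,-1.73,1],[-0.2,3.5,8,0,0,-1.73,1],[-0.2,3.5,8,0,0,-1.73,1],[-0.2,3.5,8,0,0,-1.73,1],[-0.2,3.5,8,0,0,-1.73,1],[-0.2,3.5,8,0,0,-1.73,1],[-0.2,3.5,8,0,0,-1.73,1],[-0.2,3.5,8,0,0,-1.73,1],[-0.2,3.5,8,0,0,-1.73,1],[-0.2,3.5,8,0,0,-1.73,1],[-0.2,3.5,8,0,0,-1.73,1],[-0.2,3.5,11,0,0,-1.73,1],[-0.2,3.5,13,0,0,-1.73,1],[-0.2,3.5,14.5,0,0,-1.73,1],[-0.2,3.5,15.3,0,0,-1.73,1],[-0.2,3.5,15.3,0,0,-1.73,1]]]'
python3 - <<'E'
from h import *
print(state()['joint_pos'])
E
```

```text
clock: 7.25
tcp_pos: [0.6343, 0.0896, 0.011]
ee_rot: [-3.141, -0.002, -2.919]
ft_force: [0.6, 0.8, -0.4]
gripper_width: 0.415
grip_force: 40.1
[ 0.44248587  0.9555817  -1.02971898  1.73151854  0.94760281  1.04016216
  0.85506654]
```

```bash
python3 -m crank '[[[0,0,0,0,0,0,0.4],[0,0,0,0,0,0,0.3],[0,0,0,0,0,0,0.3],[0,0,-4,0,0,0,0.3],[0,0,-8,0,0,0,0.3],[0,0,-12,0,0,0,0.3],[0,0,-16,0,0,0,0.3],[0,0,-20,0,0,0,0.3],[11,31,-26,0,0,0,0.3],[11,31,-26,0,0,0,0.3],[11,31,-26,0,0,0,0.3],[11,31,-26,0,0,0,0.3],[11,31,-26,0,0,0,0.3],[11,31,-26,0,0,0,0.3],[11,31,-26,0,0,0,0.3],[11,31,-26,0,0,0,0.3],[11,31,-26,0,0,0,0.3],[11,31,-26,0,0,0,0.3],[11,31,-26,0,0,0,0.3]]]'
python3 - <<'E'
from h import *
s=snap('wrist'); cv2.imwrite('pics/w2.png',np.clip(s['pixels'][::1]*1.3,0,255).astype('u1'))
np.savez('w2.npz',**{k:v for k,v in s.items() if k!='st'},tcp_pos=s['st']['tcp_pos'],ee_rot=s['st']['ee_rot'])
print(s['st']['tcp_pos'],s['st']['ee_rot'],s['st']['joint_pos'])
E
```

```text
clock: 8.83
tcp_pos: [0.4587, 0.3673, 0.2716]
ee_rot: [-3.141, 0.001, -2.917]
ft_force: [-0.3, -0.2, -0.2]
gripper_width: 0.699
grip_force: 0.0
[0.45871252 0.3673267  0.27159425] [-3.14078749e+00  5.01541330e-04 -2.91696953e+00] [ 0.09531397  0.60576159 -1.27118514  1.66814671  0.59698598  1.32150243
  0.51302749]
```

View pics/w2.png

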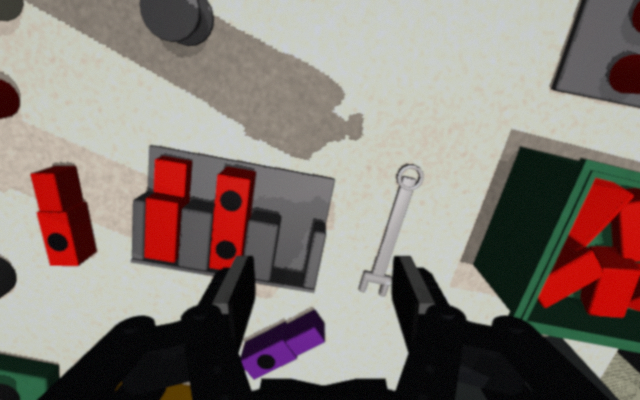

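The picture shows that I moved the wrong way in y: the tray is at the centre and the housing is on the bench at (62,220). Nothing was touched. Going to the fixture now.

Run:
```python
from h import *
go([.58,-.24,.28],192.8); go([.58,.05,.28],192.8)
```

```text
[  1.63 -61.8   -0.81] [-0.001 -0.    -0.001]
[ -4.77 -33.52  -0.84] [-0.001 -0.    -0.001]
```

```bash
python3 -m crank '[[[-4.8,-33.5,-1,0,0,0,0.3],[-4.8,-33.5,-1,0,0,0,0.3],[-4.8,-33.5,-1,0,0,0,0.3],[-4.8,-33.5,-1,0,0,0,0.3],[-4.8,-33.5,-1,0,0,0,0.3],[-4.8,-33.5,-1,0,0,0,0.3],[-4.8,-33.5,-1,0,0,0,0.3],[-4.8,-33.5,-1,0,0,0,0.3],[-4.8,-33.5,-1,0,0,0,0.3],[1.6,-61.8,-1,0,0,0,0.3],[1.6,-61.8,-1,0,0,0,0.3],[1.6,-61.8,-1,0,0,0,0.3],[1.6,-61.8,-1,0,0,0,0.3],[1.6,-61.8,-1,0,0,0,0.3],[1.6,-61.8,-1,0,0,0,0.3],[1.6,-61.8,-1,0,0,0,0.3],[1.6,-61.8,-1,0,0,0,0.3],[1.6,-61.8,-1,0,0,0,0.3],[1.6,-61.8,-1,0,0,0,0.3]]]'
python3 - <<'E'
from h import *
s=snap('wrist'); cv2.imwrite('pics/w3.png',np.clip(s['pixels']*1.3,0,255).astype('u1'))
import pickle;pickle.dump(s,open('w3.pkl','wb'))
print(s['st']['tcp_pos'],s['st']['ee_rot'],s['st']['joint_pos'])
E
```

```text
clock: 10.47
tcp_pos: [0.5797, -0.2396, 0.2811]
ee_rot: [3.14, -0.001, -2.92]
ft_force: [0.4, 0.5, 1.0]
gripper_width: 0.696
grip_force: 0.0
[ 0.5797201  -0.23960824  0.28107096] [ 3.14049533e+00 -5.05514368e-04 -2.91992954e+00] [ 1.11639228  0.68981802 -1.2967089   1.56064118  0.66901852  1.40612749
  1.55821308]
```

View pics/w3.png

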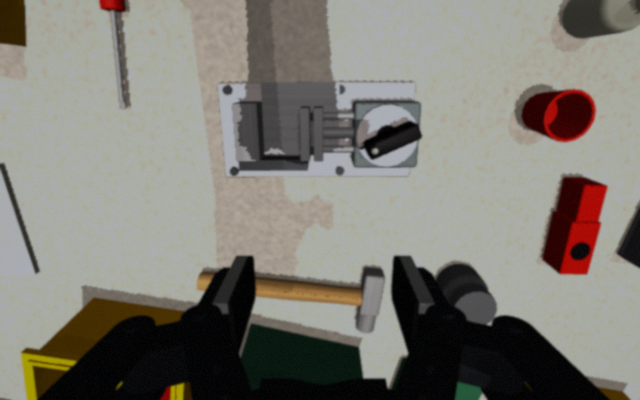

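Wrist view: the fixture is square in the picture with its base at (220–416, 82–178) and the knob bar at (391,139). The housing is on the bench at (577,225). I'll take positions from depth.

Run:
```python
from h import *
import pickle;np.set_printoptions(precision=4,suppress=True)
s=pickle.load(open('w3.pkl','rb'))
A,c=cam(s)
def cloud(m):
    v,u=np.nonzero(m&(s['depth']>0)); return np.c_[u,v],c+(slopes(s,np.c_[u,v])*s['depth'][v,u][:,None])@A.T
box=np.zeros((400,640),bool);box[70:190,205:435]=1
uv,P=cloud(box)
def rect(Q):
    r=cv2.minAreaRect((Q[:,:2]*1000).astype('f4'));return r
gray=(P[:,0]>.4)
print('bench z',np.median(P[P[:,2]<.006,2]))
b=P[(P[:,2]>.0085)]; r=rect(b);print('base',r)
yaw=np.radians(12.8)
# fixture yaw from base long edge
ang=r[2] if r[1][0]<r[1][1] else r[2]-90
print('ang',ang)
def inF(P,o,a): d=P[:,:2]-o; return np.c_[d[:,0]*np.cos(a)+d[:,1]*np.sin(a),-d[:,0]*np.sin(a)+d[:,1]*np.cos(a),P[:,2]]
a=np.radians(ang); cen=np.array(r[0])/1000; o=cen+[np.cos(a)*.001,np.sin(a)*.001]
print('origin',o)
F=inF(P,o,a)
def rng(n,m):
    q=F[m]; print(n,len(q),np.percentile(q[:,0],[1,99]),np.percentile(q[:,1],[1,99]),np.median(q[:,2]))
j=(F[:,2]>.048)&(F[:,2]<.056)
rng('fixed jaw',j&(F[:,1]<-.05)); rng('mov jaw',j&(F[:,1]>-.03)&(F[:,1]<.03))
rng('stop',(abs(F[:,2]-.044)<.003)&(F[:,1]<0)&(F[:,1]>-.055))
rng('nest',(abs(F[:,2]-.02)<.003)&(F[:,1]<0))
rng('case',(F[:,1]>.03)&(F[:,2]>.03)&(F[:,2]<.05))
k=P[(P[:,2]>.078)&(P[:,2]<.09)];rk=rect(k);print('knob',rk,len(k)); print(np.percentile(k[:,2],[5,50,95]), inF(np.array([[rk[0][0]/1e3,rk[0][1]/1e3,0]]),o,a))
hsv=cv2.cvtColor(s['pixels'],cv2.COLOR_BGR2HSV)
m=(((hsv[...,0]<8)|(hsv[...,0]>172))&(hsv[...,1]>120));m[:,:540]=0;m[:160]=0;m[290:]=0
uv,H=cloud(m);H=H[abs(H[:,2]-.04)<.004];r=rect(H);print('housing',r,len(H),cv2.boxPoints(r).tolist(),np.median(H[:,2]))
```

```text
bench z -0.0009860657785575877
base ((556.879150390625, -251.50286865234375), (108.35529327392578, 219.52056884765625), 12.972854614257812)
ang 12.972854614257812
origin [ 0.5579 -0.2513]
fixed jaw 1428 [-0.0347  0.0249] [-0.0842 -0.0596] 0.050991719776798256
mov jaw 1035 [-0.0294  0.0242] [-0.0161  0.0076] 0.050978437560871726
stop 520 [-0.0299  0.0372] [-0.0544 -0.0028] 0.0430424322950278
nest 3273 [-0.0546  0.0248] [-0.0597 -0.002 ] 0.01906571101639659
case 3312 [-0.035   0.0336] [0.0312 0.1084] 0.043858570015389176
knob ((540.8133544921875, -178.2880096435547), (16.689292907714844, 53.203189849853516), 37.702301025390625) 935
[0.0802 0.0827 0.0841] [[-0.0002  0.075   0.    ]]
housing ((597.445068359375, 81.53022003173828), (114.05439758300781, 37.21472930908203), 11.957850456237793) 2262 [[537.800048828125, 87.91822814941406], [545.5106201171875, 51.51104736328125], [657.090087890625, 75.1422119140625], [649.3795166015625, 111.54939270019531]] 0.038705322936197606
```

Run:
```python
from h import *
go([.5584,.0727,.13],192.8); go([.5584,.0727,.012],192.8)
```

```text
[-4.8  30.79 15.16] [ 0.001 -0.     0.001]
[-4.81 30.79 26.96] [ 0.001 -0.     0.001]
```

```bash
python3 -m crank '[[[-4.8,30.8,8,0,0,0,0.3],[-4.8,30.8,8,0,0,0,0.3],[-4.8,30.8,8,0,0,0,0.3],[-4.8,30.8,8,0,0,0,0.3],[-4.8,30.8,8,0,0,0,0.3],[-4.8,30.8,8,0,0,0,0.3],[-4.8,30.8,8,0,0,0,0.3],[-4.8,30.8,8,0,0,0,0.3],[-4.8,30.8,8,0,0,0,0.3],[-4.8,30.8,8,0,0,0,0.3],[-4.8,30.8,15,0,0,0,0.3],[-4.8,30.8,15,0,0,0,0.3],[-4.8,30.8,15,0,0,0,0.3]]]'
python3 - <<'E'
from h import *
print(state()['joint_pos']);go([.5584,.0727,.012],192.8)
E
```

```text
clock: 11.6
tcp_pos: [0.5558, 0.0696, 0.1268]
ee_rot: [-3.14, -0.008, -2.918]
ft_force: [-1.1, -0.5, 0.1]
gripper_width: 0.699
grip_force: 0.0
[ 0.60142021  0.72564614 -1.17395175  1.86779962  0.75849011  1.09522143
  0.91980077]
[-0.41  0.26 11.48] [-0.001 -0.008 -0.   ]
```

```bash
python3 -m crank '[[[0,0,4,0,0,0,0.3],[0,0,8,0,0,0,0.3],[0,0,10,0,0,0,0.3],[0,0,11.9,0,0,0,0.3],[0,0,11.9,0,0,0,0.3],[0,0,11.9,0,0,0,0.3],[0,0,11.9,0,0,0,0.3],[0,0,11.9,0,0,0,1],[0,0,11.9,0,0,0,1],[0,0,11.9,0,0,0,1],[0,0,11.9,0,0,0,1],[0,0,11.9,0,0,0,1],[0,0,11.9,0,0,0,1],[0,0,11.9,0,0,0,1],[0,0,11.9,0,0,0,1]]]' 60
python3 - <<'E'
from h import *
a=np.radians(12.97);o=np.array([.5579,-.2513])
f=lambda x,y:o+[x*np.cos(a)-y*np.sin(a),x*np.sin(a)+y*np.cos(a)]
# tcp sits at housing x=-0.040 ; foot at fixture .0205
x=.0205-.0575-.040
for z in(.13,.033): go([*f(x,-.0385),z],192.97)
print(f(x,-.0385),state()['joint_pos'])
E
```

```text
clock: 12.85
tcp_pos: [0.5597, 0.0725, 0.0141]
ee_rot: [-3.141, 0.002, -2.918]
ft_force: [-1.0, -1.0, 6.9]
gripper_width: 0.32
grip_force: 60.4
[ 15.04 -35.41 -11.59] [-0.001  0.002 -0.002]
[ 15.06 -35.4   -1.89] [-0.001  0.002 -0.002]
[ 0.49150542 -0.30609972] [ 0.50395069  0.85921827 -1.0291755   1.92194941  0.93740157  0.93721961
  0.79562016]
```

```bash
python3 -m crank '[[[0,0,-3,0,0,0,1],[0,0,-7,0,0,0,1],[0,0,-11,0,0,0,1],[0,0,-15,0,0,0,1],[15,-35.4,-15,0,0,0,1],[15,-35.4,-15,0,0,0,1],[15,-35.4,-15,0,0,0,1],[15,-35.4,-15,0,0,0,1],[15,-35.4,-15,0,0,0,1],[15,-35.4,-15,0,0,0,1],[15,-35.4,-15,0,0,0,1],[15,-35.4,-15,0,0,0,1],[15,-35.4,-15,0,0,0,1],[15,-35.4,-15,0,0,0,1],[15,-35.4,-15,0,0,0,1],[15,-35.4,-15,0,0,0,1],[15,-35.4,-15,0,0,0,1],[15,-35.4,-15,0,0,0,1]]]'
python3 - <<'E'
from h import *
a=np.radians(12.97);o=np.array([.5579,-.2513])
f=lambda x,y:o+[x*np.cos(a)-y*np.sin(a),x*np.sin(a)+y*np.cos(a)]
st=state();x=.0205-.0575-.0388
go([*f(x,-.0385),.034],192.97,st)
print(st['joint_pos'])
s=snap('wrist'); cv2.imwrite('pics/w4.png',np.clip(s['pixels']*1.3,0,255).astype('u1'))
E
```

```text
clock: 14.35
tcp_pos: [0.4916, -0.3044, 0.163]
ee_rot: [-3.142, 0.0, -2.914]
ft_force: [-0.5, 0.1, -1.5]
gripper_width: 0.312
grip_force: 59.6
[-0.06 -0.16 12.9 ] [-0.     0.     0.001]
[ 1.30431862  0.73044101 -1.23885122  1.80257459  0.75156015  1.17775222
  1.62138291]
```

View pics/w4.png

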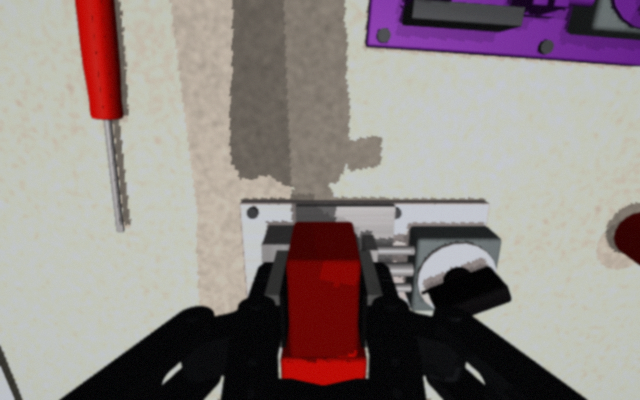

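The housing hangs straight (288–358 wide around x=322), lined up with the gap between the jaws. Lowering.

```bash
python3 -m crank '[[[-0.1,-0.15,4,0,0,0,1],[-0.1,-0.15,8,0,0,0,1],[-0.1,-0.15,10,0,0,0,1],[-0.1,-0.15,11,0,0,0,1],[-0.1,-0.15,12,0,0,0,1],[-0.1,-0.15,12.6,0,0,0,1],[-0.1,-0.15,12.9,0,0,0,1],[-0.1,-0.15,12.9,0,0,0,1],[-0.1,-0.15,12.9,0,0,0,1]]]'
```

```text
clock: 15.15
tcp_pos: [0.4935, -0.3076, 0.0348]
ee_rot: [-3.14, 0.002, -2.917]
ft_force: [-0.6, -0.9, -1.2]
gripper_width: 0.32
grip_force: 59.7
```

```bash
python3 -m crank '[[[-0.1,0.1,0.1,0,0,0,1],[-0.2,0.1,0.1,0,0,0,1],[-0.3,0.1,0.1,0,0,0,1],[-0.4,0.1,0.1,0,0,0,1],[-0.4,0.1,0.1,0,0,0,1]]]'
```

```text
clock: 15.57
tcp_pos: [0.4955, -0.307, 0.0342]
ee_rot: [-3.139, -0.002, -2.919]
ft_force: [-8.0, -1.5, 11.3]
gripper_width: 0.314
grip_force: 61.2
```

```bash
python3 -m crank '[[[-0.3,0.1,0,0,0,0,0.6],[-0.3,0.1,0,0,0,0,0.3],[-0.3,0.1,0,0,0,0,0.3],[-0.3,0.1,0,0,0,0,0.3],[-0.3,0.1,-2,0,0,0,0.3],[-0.3,0.1,-5,0,0,0,0.3],[-0.3,0.1,-9,0,0,0,0.3],[-0.3,0.1,-13,0,0,0,0.3],[-0.3,0.1,-17,0,0,0,0.3],[-0.3,0.1,-21,0,0,0,0.3],[-0.3,0.1,-21,0,0,0,0.3]]]'
python3 - <<'E'
from h import *
import pickle
s=snap('wrist'); cv2.imwrite('pics/w5.png',np.clip(s['pixels']*1.3,0,255).astype('u1')); np.set_printoptions(precision=4,suppress=True)
A,c=cam(s);hsv=cv2.cvtColor(s['pixels'],cv2.COLOR_BGR2HSV)
m=(((hsv[...,0]<8)|(hsv[...,0]>172))&(hsv[...,1]>120)&(s['depth']>0))
v,u=np.nonzero(m);P=c+(slopes(s,np.c_[u,v])*s['depth'][v,u][:,None])@A.T
a=np.radians(12.97);d=P-[.5579,-.2513,0];F=np.c_[d[:,0]*np.cos(a)+d[:,1]*np.sin(a),-d[:,0]*np.sin(a)+d[:,1]*np.cos(a),d[:,2]]
F=F[(abs(F[:,0]+.03)<.08)&(abs(F[:,1]+.04)<.04)&(abs(F[:,2]-.059)<.005)]
print(len(F),np.percentile(F,[1,50,99],axis=0),cv2.minAreaRect((F[F[:,0]>-.04][:,:2]*1000).astype('f4')))
st=s['st'];print(st['tcp_pos'],st['joint_pos'])
go([.5408,-.1783,.16],127.7,st);go([.5408,-.1783,.052],127.7,st)
E
```

```text
clock: 16.48
tcp_pos: [0.503, -0.3036, 0.2507]
ee_rot: [-3.135, 0.009, -2.917]
ft_force: [1.5, 0.1, 0.5]
gripper_width: 0.701
grip_force: 0.0
3274 [[-0.0904 -0.0565  0.0568]
 [-0.0373 -0.0393  0.059 ]
 [ 0.0219 -0.0223  0.0606]] ((-8.404668807983398, -39.31623840332031), (35.61051559448242, 63.09366226196289), 89.9952163696289)
[ 0.503  -0.3036  0.2507] [ 1.3324  0.6511 -1.31    1.701   0.6566  1.2996  1.6851]
[-6.39 11.44  9.06] [-0.     0.012  1.137]
[-6.29 11.51 19.86] [-0.     0.012  1.137]
```

```bash
python3 -m crank '[[[-6.4,11.5,9,0,0,1.137,0.4],[-6.4,11.5,9,0,0,1.137,0.4],[-6.4,11.5,9,0,0,1.137,0.4],[-6.4,11.5,9,0,0,1.137,0.4],[-6.4,11.5,9,0,0,1.137,0.4],[-6.4,11.5,9,0,0,1.137,0.4],[-6.4,11.5,9,0,0,1.137,0.4],[-6.4,11.5,9,0,0,1.137,0.4],[-6.4,11.5,9,0,0,1.137,0.4],[-6.4,11.5,9,0,0,1.137,0.4],[-6.4,11.5,9,0,0,1.137,0.4],[-6.4,11.5,9,0,0,1.137,0.4],[-6.4,11.5,9,0,0,1.137,0.4]]]'
python3 - <<'E'
from h import *
print(state()['joint_pos'])
go([.5408,-.1783,.053],127.7)
E
```

```text
clock: 17.62
tcp_pos: [0.5355, -0.1776, 0.1522]
ee_rot: [-3.141, -0.001, 2.231]
ft_force: [-0.2, 0.2, -0.4]
gripper_width: 0.6
grip_force: 0.0
[ 0.93912594  0.57489617 -0.97425683  1.85112652  0.5566482   1.01761299
  0.39291545]
[-0.39  0.37  9.92] [-0.    -0.001  0.003]
```

```bash
python3 -m crank '[[[-0.4,0.4,4,0,0,0,0.4],[-0.4,0.4,7,0,0,0,0.4],[-0.4,0.4,9,0,0,0,0.4],[-0.4,0.4,9.9,0,0,0,0.4],[-0.4,0.4,9.9,0,0,0,0.4],[-0.4,0.4,9.9,0,0,0,0.4],[-0.4,0.4,9.9,0,0,0,1],[-0.4,0.4,9.9,0,0,0,1],[-0.4,0.4,9.9,0,0,0,1],[-0.4,0.4,9.9,0,0,0,1],[-0.4,0.4,9.9,0,0,0,1],[-0.4,0.4,9.9,0,0,0,1],[-0.4,0.4,9.9,0,0,0,1],[-0.4,0.4,9.9,0,0,0,1]]]' 40
python3 - <<'E'
from h import *
s=state();print(s['joint_pos'],s['ft_torque'],s['ft_force']);go([.5408,-.1783,.053],127.7)
E
```

```text
clock: 18.78
tcp_pos: [0.5417, -0.179, 0.0551]
ee_rot: [-3.141, 0.002, 2.228]
ft_force: [-2.3, -1.3, 7.0]
gripper_width: 0.181
grip_force: 41.3
[ 0.85090301  0.70081104 -0.86534502  1.89985316  0.6981215   0.87266055
  0.28307451] [-0.17280077  0.58672787 -0.01089101] [-2.25248782 -1.25917221  6.96255577]
[ 0.11 -0.03  0.21] [-0.     0.002 -0.   ]
```

```bash
python3 -m crank '[[[0,0,0,0,0,0.12,1],[0,0,0,0,0,0.24,1],[0,0,0,0,0,0.36,1],[0,0,0,0,0,0.48,1],[0,0,0,0,0,0.6,1],[0,0,0,0,0,0.72,1],[0,0,0,0,0,0.84,1],[0,0,0,0,0,0.96,1],[0,0,0,0,0,1.08,1],[0,0,0,0,0,1.2,1],[0,0,0,0,0,1.32,1],[0,0,0,0,0,1.44,1],[0,0,0,0,0,1.56,1],[0,0,0,0,0,1.68,1],[0,0,0,0,0,1.8,1],[0,0,0,0,0,1.92,1],[0,0,0,0,0,2.0,1],[0,0,0,0,0,2.0,1],[0,0,0,0,0,2.0,1]]]'
python3 - <<'E'
from h import *
s=state();print(s['joint_pos'],s['ft_torque'],s['ft_force'])
E
```

```text
clock: 20.37
tcp_pos: [0.5412, -0.1789, 0.0551]
ee_rot: [3.14, 0.0, 0.229]
ft_force: [-3.7, -0.8, 8.0]
gripper_width: 0.181
grip_force: 41.6
[ 0.51973121  0.56503025 -0.40215396  1.92235921  0.32702052  0.71776525
 -1.41740712] [-0.25965505  0.94908216  0.08017125] [-3.70877192 -0.77954533  7.97826475]
```

```bash
python3 -m crank '[[[0,0,0,0,0,0.1,1],[0,0,0,0,0,0.2,1],[0,0,0,0,0,0.3,1],[0,0,0,0,0,0.4,1],[0,0,0,0,0,0.5,1],[0,0,0,0,0,0.6,1],[0,0,0,0,0,0.6,1],[0,0,0,0,0,0.6,1]]]'
python3 - <<'E'
from h import *
s=state();print(s['joint_pos'],s['ft_torque'],s['ft_force'])
E
python3 -m crank '[[[0,0,0,0,0,0.1,1],[0,0,0,0,0,0.2,1],[0,0,0,0,0,0.3,1],[0,0,0,0,0,0.3,1]]]'
python3 - <<'E'
from h import *
s=state();print(s['joint_pos'],s['ft_torque'],s['ft_force'])
E
```

```text
clock: 21.03
tcp_pos: [0.5411, -0.1788, 0.0551]
ee_rot: [3.14, -0.0, -0.371]
ft_force: [-4.0, -0.1, 7.9]
gripper_width: 0.18
grip_force: 41.7
[ 0.4054263   0.5450015  -0.25305557  1.93051381  0.20711606  0.6907209
 -1.91501067] [-0.20882499  0.97263018  0.08184114] [-4.04108221 -0.10529098  7.9074284 ]
clock: 21.37
tcp_pos: [0.5411, -0.1786, 0.055]
ee_rot: [3.141, -0.001, -0.676]
ft_force: [-3.9, -1.4, 9.3]
gripper_width: 0.18
grip_force: 41.7
[ 0.34597229  0.53838691 -0.1763317   1.93486136  0.14485654  0.68021326
 -2.16564977] [-0.19701408  1.00577327  0.10893388] [-3.93028974 -1.37349489  9.25469609]
```

```bash
python3 -m crank '[[[0,0,0,0,0,0.1,1],[0,0,0,0,0,0.1,1]]]' >/dev/null
python3 -c "
from h import *
s=state();print(s['ee_rot'],s['ft_torque'])"
python3 -m crank '[[[0,0,0,0,0,0.1,1],[0,0,0,0,0,0.1,1]]]' >/dev/null
python3 -c "
from h import *
s=state();print(s['ee_rot'],s['ft_torque'],s['joint_pos'][6])"
python3 -m crank '[[[0,0,0,0,0,0.1,1],[0,0,0,0,0,0.1,1]]]' >/dev/null
python3 -c "
from h import *
s=state();print(s['ee_rot'],s['ft_torque'],s['joint_pos'][6])"
```

```text
[ 3.14099516e+00 -6.61339773e-04 -7.75093891e-01] [-0.26985849  0.94371324  0.22482182]
[ 3.14123009e+00 -5.68248751e-04 -8.75461919e-01] [-0.18402122  0.97209817  0.05693982] -2.3288808924163096
[ 3.14144866e+00 -4.72275703e-04 -9.75652294e-01] [-0.14810178  0.99397372  0.09338656] -2.410567883124079
```

```bash
python3 -m crank '[[[0,0,0,0,0,0.1,1],[0,0,0,0,0,0.2,1],[0,0,0,0,0,0.3,1],[0,0,0,0,0,0.3,1]]]'
python3 -c "
from h import *
s=state();print(s['ft_torque'],s['joint_pos'][6])"
python3 -m crank '[[[0,0,0,0,0,0,0.6],[0,0,0,0,0,0,0.4],[0,0,0,0,0,0,0.4],[0,0,0,0,0,0,0.4],[0,0,-3,0,0,0,0.4],[0,0,-7,0,0,0,0.4],[0,0,-11,0,0,0,0.4],[0,0,-15,0,0,0,0.4],[0,0,-19,0,0,0,0.4],[6,0,-23,0,0,0,0.4],[6,0,-23,0,0,0,0.4],[6,0,-23,0,0,0,0.4]]]'
python3 - <<'E'
from h import *
np.set_printoptions(precision=4,suppress=True)
s=snap('top'); cv2.imwrite('pics/top1.png',s['pixels'])
w=snap('wrist'); cv2.imwrite('pics/w6.png',np.clip(w['pixels']*1.3,0,255).astype('u1'))
a=np.radians(12.97)
for s in (s,w):
    A,c=cam(s);hsv=cv2.cvtColor(s['pixels'],cv2.COLOR_BGR2HSV)
    m=(((hsv[...,0]<8)|(hsv[...,0]>172))&(hsv[...,1]>120)&(s['depth']>0))
    v,u=np.nonzero(m);P=c+(slopes(s,np.c_[u,v])*s['depth'][v,u][:,None])@A.T
    d=P-[.5579,-.2513,0];F=np.c_[d[:,0]*np.cos(a)+d[:,1]*np.sin(a),-d[:,0]*np.sin(a)+d[:,1]*np.cos(a),d[:,2]]
    F=F[(abs(F[:,0]+.03)<.08)&(abs(F[:,1]+.04)<.04)&(abs(F[:,2]-.059)<.006)]
    if len(F)>20: print(len(F),np.percentile(F,[1,50,99],axis=0),cv2.minAreaRect((F[F[:,0]>-.04][:,:2]*1000).astype('f4')))
E
```

```text
clock: 22.2
tcp_pos: [0.5413, -0.1785, 0.0551]
ee_rot: [-3.142, -0.001, -1.276]
ft_force: [-4.5, -1.7, 8.5]
gripper_width: 0.179
grip_force: 41.7
[-0.22182412  0.96507021  0.13972074] -2.654529623954024
clock: 23.2
tcp_pos: [0.561, -0.2422, 0.2884]
ee_rot: [-3.136, -0.008, -1.277]
ft_force: [-0.1, -1.5, 0.2]
gripper_width: 0.599
grip_force: 0.0
81 [[-0.0281 -0.0483  0.0537]
 [ 0.0089 -0.0318  0.0596]
 [ 0.0243 -0.0247  0.0647]] ((-1.1956539154052734, -27.960071563720703), (22.674100875854492, 64.87568664550781), 66.4173355102539)
3353 [[-0.0887 -0.0594  0.0569]
 [-0.033  -0.0426  0.059 ]
 [ 0.0227 -0.0249  0.0609]] ((-8.086544036865234, -41.930137634277344), (63.71232604980469, 35.81238555908203), 0.2544306516647339)
```

View pics/w6.png

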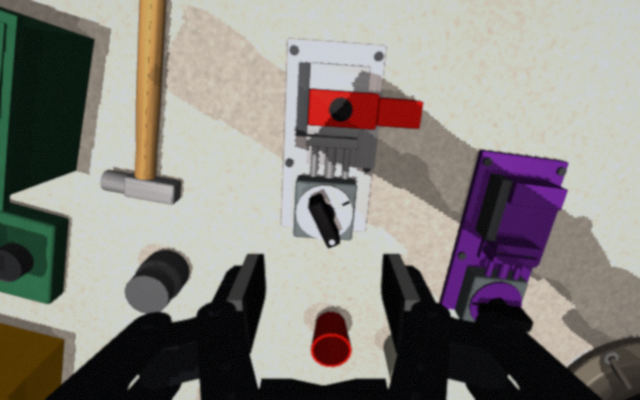

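Wrist view: the housing is clamped at (345–420, 110) against the jaw and stop. The knob bar runs (314,198)–(332,243), and the disc mark is now clear of the bar at (347,204). I'll check the slip from the mark's angle to the bar.

Run:
```python
from h import *
w=snap('wrist')
O=np.array([.5408,-.1783])
P=on_plane(w,[(347,204)],.046)[0,:2]-O; D=on_plane(w,[(331,243)],.084)[0,:2]-O
ang=lambda d:np.degrees(np.arctan2(d[1],d[0]))
print('mark',ang(P),np.linalg.norm(P),'dot end',ang(D),np.linalg.norm(D))
print('tool yaw bar', np.degrees(-1.276), 'start bar 127.7')
import pickle;s=pickle.load(open('w3.pkl','rb'))
D0=on_plane(s,[(375,150)],.084)[0,:2]-O;print('dot start',ang(D0))
```

```text
mark -145.84177387780247 0.027441400157918867 dot end 126.16800986885657 0.0233348612656609
tool yaw bar -73.10941465869304 start bar 127.7
dot start -53.26984293059688
```

Run:
```python
from h import *
import pickle
O=np.array([.5408,-.1783])
n=snap('wrist');print(n['st']['ee_rot'])
for s in (pickle.load(open('w3.pkl','rb')),n):
    A,c=cam(s);v,u=np.nonzero(s['depth']>0)
    P=c+(slopes(s,np.c_[u,v])*s['depth'][v,u][:,None])@A.T
    g=s['pixels'][v,u].max(1).astype(int); r=np.linalg.norm(P[:,:2]-O,axis=1)
    k=(r<.04)&(P[:,2]>.077)&(P[:,2]<.09);q=cv2.minAreaRect((P[k,:2]*1000).astype('f4'));print('bar',k.sum(),q)
    for lab,mm in (('disc',abs(P[:,2]-.045)<.004),):
        m=mm&(r>.02)&(r<.0315);a=np.degrees(np.arctan2(P[m,1]-O[1],P[m,0]-O[0]))
        b=np.floor(a/10)*10
        print(lab,[(int(x),int((b==x).sum()),int(np.percentile(g[m][b==x],10)),int(np.median(g[m][b==x]))) for x in np.unique(b)])
b=[cv2.resize(np.clip(x*1.5,0,255).astype('u1'),(400,400),interpolation=2) for x in (pickle.load(open('w3.pkl','rb'))['pixels'][95:175,350:430],n['pixels'][170:250,284:364])]
cv2.imwrite('pics/kn.png',np.hstack(b))
```

```text
[ 3.14096298e+00  1.21048508e-03 -1.27123920e+00]
bar 949 ((540.8375854492188, -178.31939697265625), (16.689292907714844, 53.28257751464844), 37.702301025390625)
disc [(-180, 48, 136, 140), (-170, 47, 137, 140), (-160, 52, 136, 139), (-150, 48, 134, 139), (-140, 50, 137, 139), (-130, 51, 137, 139), (-120, 44, 106, 130), (-110, 49, 94, 98), (-100, 48, 94, 96), (-90, 46, 95, 99), (-80, 45, 93, 98), (-70, 31, 69, 89), (-60, 24, 29, 50), (-50, 21, 72, 119), (-40, 17, 91, 131), (-30, 12, 82, 123), (-20, 16, 104, 130), (-10, 33, 102, 138), (0, 42, 137, 139), (10, 41, 135, 139), (20, 46, 138, 140), (30, 44, 138, 140), (40, 45, 139, 140), (50, 42, 137, 140), (60, 43, 135, 139), (70, 41, 117, 139), (80, 26, 101, 135), (90, 3, 99, 103), (120, 1, 91, 91), (130, 14, 99, 128), (140, 40, 84, 111), (150, 47, 100, 131), (160, 50, 133, 139), (170, 51, 136, 140)]
bar 768 ((541.0516357421875, -178.62132263183594), (16.33440399169922, 53.58403396606445), 40.44015884399414)
disc [(-180, 36, 159, 169), (-170, 39, 157, 167), (-160, 41, 158, 164), (-150, 39, 127, 160), (-140, 40, 64, 121), (-130, 39, 158, 167), (-120, 38, 161, 168), (-110, 39, 163, 167), (-100, 42, 163, 165), (-90, 40, 150, 165), (-80, 37, 95, 150), (-70, 32, 84, 113), (-60, 27, 83, 155), (-50, 26, 81, 156), (-40, 24, 115, 162), (-30, 29, 129, 166), (-20, 36, 136, 168), (-10, 38, 159, 169), (0, 39, 161, 169), (10, 38, 168, 169), (20, 37, 168, 169), (30, 40, 168, 169), (40, 33, 168, 169), (50, 37, 168, 169), (60, 37, 165, 169), (70, 34, 166, 169), (80, 35, 141, 168), (90, 25, 119, 159), (100, 1, 94, 94), (140, 18, 103, 142), (150, 35, 118, 152), (160, 35, 152, 168), (170, 36, 163, 169)]
```

View pics/kn.png

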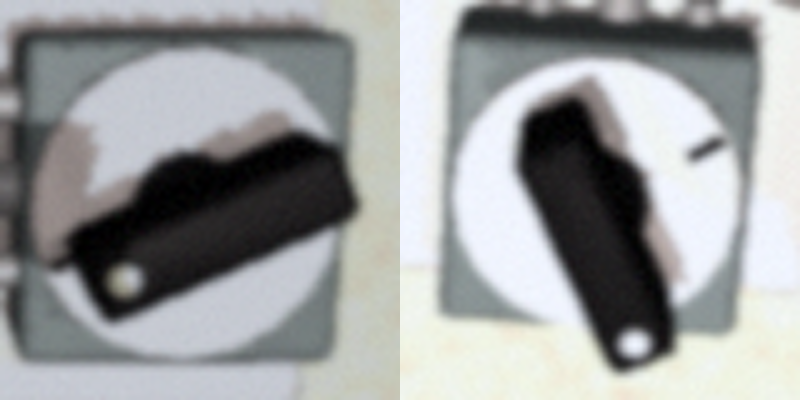

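The left panel (start) shows the mark under the bar's dotted end. The right panel (now) shows it about 90° behind, so the clutch has slipped by roughly three clicks. The housing is clamped square, the gripper is clear, and turning the knob further can only hurt. Handing in.

```bash
python3 -c "
from rig import *
print(finish_job())"
```

```text
the job is handed in; nothing more can be done
None
```

The job is handed in with the housing flat and square in the fixture, about 2 mm from the end stop and clamped, and the gripper clear, but I may have overturned the knob: the clutch reads about three clicks at rest (about 1.6 rad), and since the knob sprang back about 0.4 rad on release it may briefly have passed the 1.8 rad limit, which would fail the run.

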